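Tip the house blanks out of their stock box into the tray

TASK

Carry the stock box with the three little wooden houses out of the rack by its roller handle and stand it on the bench beside the tray. Then take it by its high back board, tip it to about 45 degrees with its open end low over the tray so that all three houses slide out into the tray, and stand the empty box level on the bench again. Leave the box of trees, the tray and the things around them where they are.

Things in the scene. Friction and masses are not known exactly. Their poses are not given: they have to be found in the camera images.
- house_box: plywood stock box with three flat houses, 200 (x) x 104 wide, 0.27 to 0.45 kg. Origin: centre of its underside, z up, -x to its open end (no lip). Floor and side walls 8 thick, sides 45 high; back board x = 90 to 100, 100 high. Starts in either rack bay, back board 5 from the rack's back, sides 8 from partitions. On the bench its z is 0
- house_box_grip (a point): centre of the box's handle, a wooden roller 18 in diameter, 80 long, along the box's y, 115 above the underside at x = +10, on a fixed 6 mm wire bail. The roller turns freely on the bail: held by it the box hangs level, loaded or empty (within about 8 degrees), and cannot be tipped by it. Axes as house_box
- house_box_back (a point): middle of the top edge of the box's back board: 10 thick along x, 104 wide along y, rising 55 above the side walls; 71 clear between board and roller. Axes as house_box
- house_box_mouth (a point): middle of the edge of the box's floor at the open end, on the floor's upper face (8 above the underside, x = -100). Axes as house_box
- house1: flat wooden house cut-out, 60 long (x) x 36 wide (y) x 18 thick (z), 30 g, gable towards -x; origin at the middle of its underside as it lies. Starts flat in house_box at the open end. House and box are smooth: it starts to slide at 20 to 29 degrees of tilt
- house2: as house1, beside it
- house3: as house1, behind the two others
- tray: dark wooden open tray, 220 (x) x 240 (y) x 35 high, walls and floor 8 mm thick, loose, 0.9 kg; origin at the centre of its underside, on the bench. Its +y side faces the rack's side of the bench, with at least 280 mm of free bench there for the box
- rack: fixed dark wooden rack of two bays, open on top and at the front (-x), 220 deep (x) x 270 wide (y); origin at the centre of its underside. Base 8 mm thick; partitions 10 mm thick, 85 high, at y = -130, 0 and 130 mm; back board 113 high, its inner face at x = 105 mm. Bays centred on y = 65 and y = -65 mm
- tree_box: the same kind of stock box as house_box, in the other bay, but filled with flat fir-tree cut-outs; leave it alone. Frame as house_box
- tape_roll: roll of paper tape lying flat, 100 in diameter, 25 high; origin under its centre
- sanding_block: cork sanding block 110 x 60 x 37 high; origin under its centre
- screwdriver: screwdriver 180 long lying along its x; origin under its middle

How it is judged:
By the outcome, as a careful person would: the job done as asked, in the order asked, and still so for the second after the job is handed in, with the robot touching nothing.
It also fails if it takes over 69 s, if anything falls off the work surface, if the arm or the gripper's body presses on something with over 40 N, if the wrist force passes 120 N, or if a joint passes its speed limit or range.

ROBOT

A 7-joint arm with a two-finger parallel gripper is mounted at the origin on the work surface. World frame = base frame: x ahead of the robot, y to its left, z up, the work surface at z = 0. Lengths are in m, angles in rad, forces in N, time in s.
With the tool pointing down it reaches from about 0.425 to 0.925 m from the base axis. Payload 6.8 kg.
Tool frame: the origin (TCP) lies where the fingers leave the gripper's body, on its centre line; the fingertips stand 73 mm ahead of it and the grasp point (between the pads) lies 54 mm ahead of it; z points along the fingers, y is the line along which they close (so a half turn about z gives the same grasp; the last joint's range is limited). The gripper opens to 85 mm and grips with 20 to 120 N. Pads are 22 mm wide; open, the fingers measure 114 mm over their backs; the gripper's body (76 mm by 85 mm) begins 54 mm behind the grasp point. The pads swing forward as they close: fully open they stand 13 mm farther back than shut.
Start: joints at [1.153, 0.477, 0.022, 1.555, -0.011, 1.109, -0.083], TCP at [0.206, -0.643, 0.304] pointing down, gripper open.
Joint ranges: [-2.96, 2.96], [-0.34, 2.1], [-1.41, 1.46], [0.24, 2.44], [-1.37, 4.51], [0.17, 1.92], [-2.96, 2.96]. Speed limits (rad/s): [2.39, 2.39, 3.14, 3.14, 3.14, 3.14, 3.14].

INTERFACE

Orientations are given as a rotation vector (axis times angle).
In Python, from bench import r gives the robot as it stands.
- The arm moves only by the tool drive_effector, called in YAML: its name, and indented under it one key for each argument. Schema: {"type":"object","properties":{"deltas":{"type":"object","properties":{"moves":{"type":"array","items":{"type":"array","items":{"type":"number"},"minItems":6,"maxItems":6},"minItems":1,"maxItems":5}},"additionalProperties":false,"required":["moves"]},"aperture":{"type":"number"},"force":{"type":"number"},"only":{"type":"string"},"quiet":{"type":"boolean"},"lines":{"type":"string"}},"required":["deltas"],"additionalProperties":false}. deltas is an object whose key "moves" holds a list of rows, 1 to 5 of them, each of 6 numbers: dx, dy, dz in m, then a rotation vector rx, ry, rz in rad; each row is the pose to reach, as a shift and turn from the pose commanded when the call began, along the tool's axes at that moment; what a row does not reach only later rows make up. A row lasts 1/10 s, in which the tool goes at most 0.05 m and 0.15 rad, less where a joint would pass 70% of its speed; a pose out of reach is approached as far as the arm can. aperture is the finger opening in m, set as the call begins (left out keeps the last). The fingers move at their own pace and stop on an object; force is the grip in N (left out, the last holds). Time passes only in rows, so rows that do not move let the fingers close. The tool returns the time, the measured TCP pose, the force, the opening and the grip force at its end. only (a regular expression) keeps the lines of the reply that match it, lines (a string "A,B") keeps lines A to B, and quiet returns only ok. Input that does not fit is refused with a message, and nothing moves.
- r.get_obs(): the state, without advancing time (a new reading comes with each control period).
- r.grab_frame(name): name is "side" or "top" or "wrist"; returns (picture, depth): 420x560x3 uint8, blue, green, red; 420x560 float32, m along the optical axis (not along the pixel's ray), 0 where there is no reading.
- r.camera_info(name): a dict with "camera_matrix" (3x3 intrinsics, pixels), "R" (3x3) and "t" (3): a world point X has camera coordinates R X + t. Camera axes: x right, y down, z forward; pixel columns grow to the right and rows downward; lengths in m; the calibration is good to about 2 mm. The wrist camera is an equidistant fisheye: a pixel r from the principal point sees the ray r / f radians off the axis. A picture is of the moment at which its call begins: read the wrist's pose just before it. camera_info takes no time and is no camera call; for the wrist camera it gives the pose at the moment of the call.
- r.hand_in(): hands the job in; it is judged then, once.
The state is a dict: "clock": time; "joints": joint angles; "qvel": joint speeds; "tau": joint torques, N m; "tcp_pos": TCP position; "orientation": TCP orientation; "contact_force": force on the tool from outside, world axes, zero at the start; "moment": the same for the moment, N m; "grip_width": finger opening in m; "gripper_force": force on a finger pad.
Only numpy, scipy, OpenCV 4.12 (cv2) and the standard library are available. Lean on these libraries where they do the work, as an engineer would, in place of code of your own. Each camera call takes 0.05 s, during which the arm holds its last target. There are 200 camera calls.

## Working session

There is one attempt and no reset: what is moved stays moved. The work goes in short steps, Python scripts to look and compute and a tool call to move; the robot and the scene stay as the last step left them, time stands still between calls to the robot, and variables do not carry over. Pictures are saved under pics/ and viewed, at most 10 in all, crops included, and the job is handed in when it is done.

```bash
ls; mkdir -p pics
```

Run:
```python
from bench import r
import cv2,numpy as np
o=r.get_obs();print({k:np.round(v,3) for k,v in o.items()})
for n in("side","top"):
    p,d=r.grab_frame(n);cv2.imwrite(f"pics/{n}0.png",p);np.save(f"pics/{n}0.npy",d)
    print(n,{k:np.round(v,3).tolist() if not isinstance(v,str) else v for k,v in r.camera_info(n).items()})
```

```text
bench.py
pics
{'clock': np.float64(0.0), 'joints': array([ 1.153,  0.478,  0.022,  1.556, -0.012,  1.109, -0.083]), 'qvel': array([-0.001, -0.001,  0.   , -0.001, -0.   , -0.   ,  0.   ]), 'tau': array([ 0.0000e+00, -5.9645e+01,  1.6080e+00, -2.8120e+01,  1.2000e-02,
        9.0000e-03,  0.0000e+00]), 'tcp_pos': array([ 0.206, -0.642,  0.303]), 'orientation': array([-3.102e+00, -4.840e-01,  1.000e-03]), 'contact_force': array([-0.034,  0.428,  0.891]), 'moment': array([0.032, 0.019, 0.042]), 'gripper_force': np.float64(0.0), 'grip_width': np.float64(0.085)}
side {'camera_matrix': [[409.819, 0.0, 281.024], [0.0, 409.819, 202.147], [0.0, 0.0, 1.0]], 'R': [[-0.967, -0.255, 0.004], [-0.185, 0.69, -0.699], [0.176, -0.677, -0.715]], 't': [0.514, 0.17, 0.965]}
top {'camera_matrix': [[484.935, 0.0, 279.115], [0.0, 484.935, 201.88], [0.0, 0.0, 1.0]], 'R': [[0.006, -1.0, 0.004], [-0.986, -0.006, -0.166], [0.166, -0.003, -0.986]], 't': [-0.002, 0.551, 1.176]}
```

View pics/top0.png

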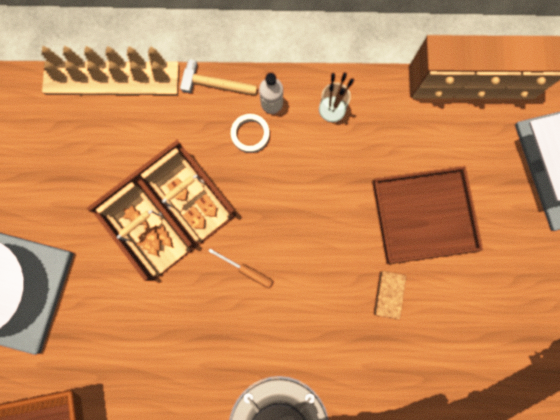

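View pics/side0.png

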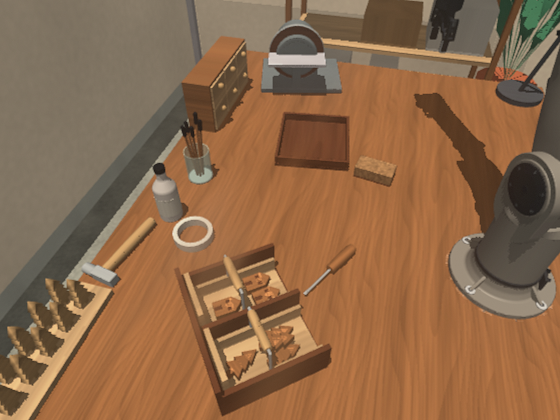

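The rack is at top-image (90–237, 143–278), with the house box in the bay nearer the tray (centre ≈(190,195)) and the tree box in the other. The tray is at (375–480, 168–262). The open ends of the boxes face lower right. Next I'll enlarge both areas.

Run:
```python
import cv2
p=cv2.imread("pics/top0.png")
a=cv2.resize(p[130:290,80:250],None,fx=3.7,fy=3.7,interpolation=cv2.INTER_CUBIC)
cv2.imwrite("pics/rackcrop.png",a)
a=cv2.resize(p[155:275,360:495],None,fx=4,fy=4,interpolation=cv2.INTER_CUBIC)
cv2.imwrite("pics/traycrop.png",a)
```

```text
(no output)
```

View pics/rackcrop.png

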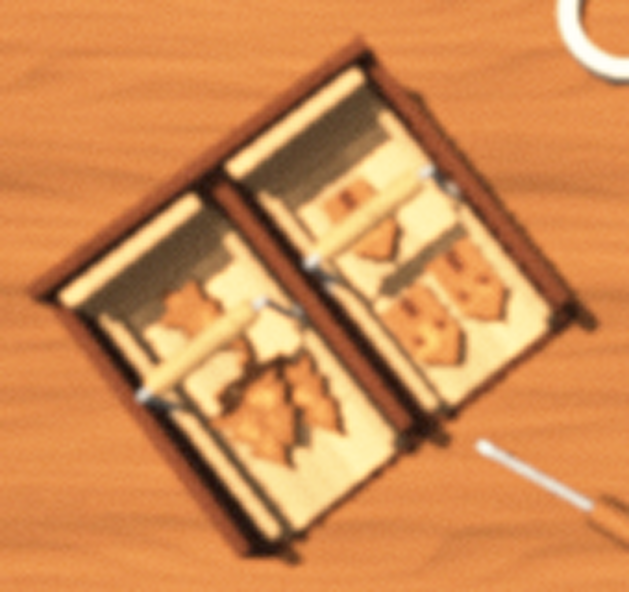

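View pics/traycrop.png

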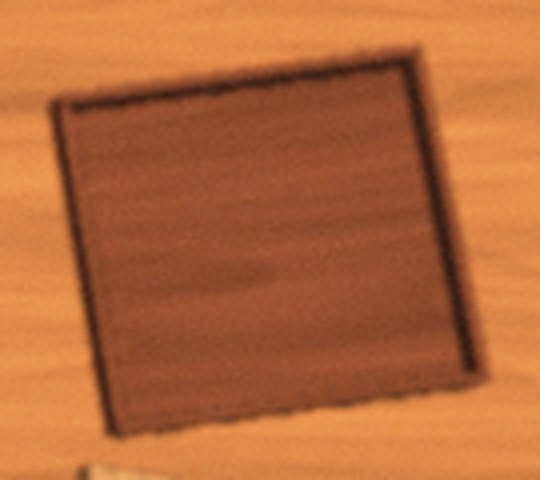

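Rack crop: the house roller runs from (312,263) to (428,173), and the box's back board top from (233,170) to (368,80). Tray crop: the corners are (52,103), (418,50), (485,378) and (112,435).

Create h.py:
```python
import numpy as np
from bench import r
from scipy.spatial.transform import Rotation as Ro
def bp(uv,z,n="top"):
    c=r.camera_info(n);K=np.array(c["camera_matrix"]);R=np.array(c["R"]);t=np.array(c["t"])
    o=-R.T@t; d=R.T@np.linalg.inv(K)@np.array([uv[0],uv[1],1.]); return o+d*(z-o[2])/d[2]
def proj(X,n="top"):
    c=r.camera_info(n);p=np.array(c["camera_matrix"])@(np.array(c["R"])@X+c["t"]);return p[:2]/p[2]
def to_tool(pos,Rt):  # rows needed from current measured pose to target TCP pose
    o=r.get_obs();R0=Ro.from_rotvec(o["orientation"])
    return np.round(np.r_[R0.inv().apply(np.array(pos)-o["tcp_pos"]),(R0.inv()*Rt).as_rotvec()],4)
```

Run:
```python
from h import *
s=lambda u,v:(u/3.7+80,v/3.7+130)
A=bp(s(312,263),.123);B=bp(s(428,173),.123);print("roller",A,B,(A+B)/2,np.linalg.norm(A-B),np.degrees(np.arctan2(*(A-B)[[1,0]])))
C=bp(s(233,170),.108);D=bp(s(368,80),.108);print("board",C,D,(C+D)/2,np.linalg.norm(C-D),np.degrees(np.arctan2(*(C-D)[[1,0]])))
d=np.load("pics/top0.npy")
c=r.camera_info("top");K=np.array(c["camera_matrix"])
def dp(u,v):
    z=np.median(d[int(v)-1:int(v)+2,int(u)-1:int(u)+2]);return np.array(c["R"]).T@(np.linalg.inv(K)@[u*z,v*z,z]-c["t"])
print("depth roller mid",dp(180,189),"board",dp(*s(300,125)))
q=lambda u,v:(u/4+360,v/4+155)
T=[bp(q(*p),.035) for p in((52,103),(418,50),(485,378),(112,435))];print("tray",np.round(T,3),np.mean(T,0))
for i in range(4):
    e=T[(i+1)%4]-T[i];print(np.linalg.norm(e),np.degrees(np.arctan2(e[1],e[0])))
print("screwdriver",bp((209,250),.01),bp((272,284),.015),"tape",bp((250,132),.025),"sand",bp((391,295),.037))
for e in((360,40),(590,325),(255,550),(35,295)):print("rack",bp(s(*e),.085))
print(Ro.from_rotvec(r.get_obs()["orientation"]).as_matrix().round(3))
```

```text
roller [0.53821008 0.27184049 0.123     ] [0.59736016 0.19998643 0.123     ] [0.56778512 0.23591346 0.123     ] 0.09306846031750413 129.4611276480436
board [0.60181617 0.32956695 0.108     ] [0.66289842 0.24413035 0.108     ] [0.63235729 0.28684865 0.108     ] 0.10502596345760867 125.56258309848467
depth roller mid [0.56592337 0.23443579 0.13092015] board [0.6328816  0.28802347 0.10533557]
tray [[ 0.609 -0.239  0.035]
 [ 0.646 -0.476  0.035]
 [ 0.435 -0.506  0.035]
 [ 0.398 -0.271  0.035]] [ 0.52214581 -0.37338813  0.035     ]
0.23975356483009236 -81.24967872455998
0.21279843854719402 -171.9241334389377
0.2378682981841331 98.91570603409396
0.21347119959595323 8.584279927256741
screwdriver [0.43138365 0.17903426 0.01      ] [0.34679707 0.01752971 0.015     ] tape [0.74019449 0.07848426 0.025     ] sand [ 0.32184247 -0.27587272  0.037     ]
rack [0.69695393 0.25543963 0.085     ]
rack [0.50458802 0.096989   0.085     ]
rack [0.35770046 0.30896253 0.085     ]
rack [0.52212108 0.46152857 0.085     ]
[[ 0.952  0.305 -0.001]
 [ 0.305 -0.952  0.002]
 [-0.    -0.002 -1.   ]]
```

Tray: centre (0.522,-0.373), yaw ≈8.5°. House roller: about (0.567,0.235,0.123), box yaw ≈38.5°. I'll work out the moves along an arc to a point above the roller.

Add to h.py:
```python
def down(a,tilt=0):  # tool pointing down, y axis at azimuth a deg; tilt about tool x
    a=np.radians(a);return Ro.from_matrix(np.array([[-np.sin(a),np.cos(a),0],[np.cos(a),np.sin(a),0],[0,0,-1]]).T)*Ro.from_rotvec([tilt,0,0])
def chain(ps):  # ps: list of (pos,Rotation)
    o=r.get_obs();p=o["tcp_pos"];R=Ro.from_rotvec(o["orientation"])
    for q,S in ps:
        q=np.array(q,float);print(" ".join("%.3f"%v for v in np.r_[R.inv().apply(q-p),(R.inv()*S).as_rotvec()]),"| %.3f m"%np.linalg.norm(q-p));p,R=q,S
```

Run:
```python
from h import *
chain([((.37,-.52,.30),down(-55)),((.55,-.35,.30),down(-30)),((.62,-.12,.30),down(-5)),((.61,.1,.30),down(18)),((.567,.235,.30),down(38.5))])
```

```text
0.194 -0.067 0.003 -0.002 -0.000 -0.301 | 0.205 m
0.245 -0.036 0.000 0.000 0.000 -0.436 | 0.248 m
0.234 -0.054 0.000 0.000 0.000 -0.436 | 0.240 m
0.218 -0.029 0.000 0.000 0.000 -0.401 | 0.220 m
0.142 0.001 0.000 0.000 0.000 -0.358 | 0.142 m
```

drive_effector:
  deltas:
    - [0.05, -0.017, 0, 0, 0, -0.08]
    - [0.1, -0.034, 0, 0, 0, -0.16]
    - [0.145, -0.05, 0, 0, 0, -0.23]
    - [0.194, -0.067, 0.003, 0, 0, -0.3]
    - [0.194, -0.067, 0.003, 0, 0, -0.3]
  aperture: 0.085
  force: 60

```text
refused: deltas: the value is not of type 'object' (schema: type "object"). Nothing was moved.
```

Nothing moved. I misread the format; it is an object with the rows under "moves". Resending.

drive_effector:
  deltas: {"moves":[[0.05, -0.017, 0, 0, 0, -0.08], [0.1, -0.034, 0, 0, 0, -0.16], [0.145, -0.05, 0, 0, 0, -0.23], [0.194, -0.067, 0.003, 0, 0, -0.3], [0.194, -0.067, 0.003, 0, 0, -0.3]]}
  aperture: 0.085
  force: 60

```text
clock: 0.6
tcp_pos: [0.3774, -0.5137, 0.3003]
orientation: [-2.988, -0.962, -0.007]
contact_force: [-0.1, -0.1, -0.4]
grip_width: 0.0849
gripper_force: 0.0
```

drive_effector:
  deltas: {"moves":[[0.05, -0.007, 0, 0, 0, -0.09], [0.1, -0.014, 0, 0, 0, -0.18], [0.15, -0.021, 0, 0, 0, -0.27], [0.2, -0.03, 0, 0, 0, -0.36], [0.245, -0.036, 0, 0, 0, -0.436]]}

```text
clock: 1.1
tcp_pos: [0.5514, -0.3483, 0.3006]
orientation: [-2.718, -1.573, 0.0]
contact_force: [-0.2, -1.2, -0.1]
grip_width: 0.0851
gripper_force: 0.0
```

drive_effector:
  deltas: {"moves":[[0.05, -0.01, 0, 0, 0, -0.09], [0.1, -0.02, 0, 0, 0, -0.18], [0.15, -0.03, 0, 0, 0, -0.27], [0.2, -0.045, 0, 0, 0, -0.36], [0.234, -0.054, 0, 0, 0, -0.436]]}

```text
clock: 1.6
tcp_pos: [0.6211, -0.1172, 0.3006]
orientation: [-2.311, -2.126, -0.001]
contact_force: [0.2, -0.1, -0.1]
grip_width: 0.085
gripper_force: 0.0
```

drive_effector:
  deltas: {"moves":[[0.05, -0.006, 0, 0, 0, -0.09], [0.1, -0.012, 0, 0, 0, -0.18], [0.15, -0.02, 0, 0, 0, -0.27], [0.2, -0.026, 0, 0, 0, -0.36], [0.218, -0.029, 0, 0, 0, -0.4]]}

```text
clock: 2.1
tcp_pos: [0.6101, 0.1055, 0.301]
orientation: [-1.837, -2.546, -0.003]
contact_force: [-1.1, 0.7, -0.8]
grip_width: 0.0849
gripper_force: 0.0
```

drive_effector:
  deltas: {"moves":[[0.045, 0, 0, 0, 0, -0.1], [0.09, 0, 0, 0, 0, -0.2], [0.142, 0, 0, 0, 0, -0.36], [0.142, 0, 0, 0, 0, -0.36], [0.142, 0, 0, 0, 0, -0.36]]}

```text
clock: 2.6
tcp_pos: [0.5673, 0.2354, 0.3006]
orientation: [-1.363, -2.83, 0.001]
contact_force: [0.7, -0.7, 0.5]
grip_width: 0.085
gripper_force: 0.0
```

Run:
```python
from h import *
import cv2
c=r.camera_info("wrist");o=r.get_obs();p,d=r.grab_frame("wrist")
cv2.imwrite("pics/w1.png",p);np.save("pics/w1.npy",d);np.savez("pics/w1c.npz",**{k:np.array(v) for k,v in c.items() if k in("camera_matrix","R","t")})
print(o["joints"].round(2),o["tcp_pos"],{k:np.round(v,3).tolist() for k,v in c.items() if k in("camera_matrix","R","t")})
```

```text
[-0.    0.46 -0.66  1.68  0.31  1.11 -0.08] [0.56734889 0.23539185 0.30060057] {'camera_matrix': [[325.192, 0.0, 279.245], [0.0, 325.192, 211.622], [0.0, 0.0, 1.0]], 'R': [[0.782, 0.623, -0.001], [0.596, -0.749, 0.29], [0.179, -0.227, -0.957]], 't': [-0.59, -0.198, 0.328]}
```

View pics/w1.png

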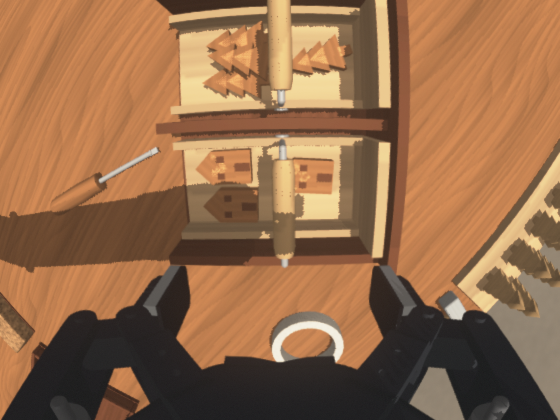

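The wrist picture shows the house roller upright, its wood from (283,160) to (285,258), so the yaw is nearly aligned. The board is at column ≈380, rows 143–257.

Add to h.py:
```python
def wp(uv,z,c=None):
    c=c or r.camera_info("wrist");K=np.array(c["camera_matrix"]);R=np.array(c["R"])
    v=(np.array(uv)-[K[0,2],K[1,2]])/K[0,0];th=np.linalg.norm(v);d=R.T@np.r_[v/th*np.sin(th),np.cos(th)]
    o=-R.T@np.array(c["t"]);return o+d*(z-o[2])/d[2]
```

Run:
```python
from h import *
c=dict(np.load("pics/w1c.npz"))
A=wp((283,160),.123,c);B=wp((285,258),.123,c);print(A,B,(A+B)/2,np.linalg.norm(A-B),np.degrees(np.arctan2(*(A-B)[[1,0]])))
C=wp((381,143),.108,c);D=wp((380,257),.108,c);print(C,D,(C+D)/2,np.linalg.norm(C-D),np.degrees(np.arctan2(*(C-D)[[1,0]])))
g=(A+B)/2
chain([((g[0],g[1],.30),down(38.5)),((g[0],g[1],.177),down(38.5))])
```

```text
[0.5438063  0.26928262 0.123     ] [0.59624273 0.20653271 0.123     ] [0.57002451 0.23790767 0.123     ] 0.08177487350839399 129.88353237450366
[0.59902034 0.33077623 0.108     ] [0.66935559 0.25522945 0.108     ] [0.63418797 0.29300284 0.108     ] 0.1032199769349232 132.95401715301068
0.002 0.004 0.000 -0.001 0.001 -0.002 | 0.005 m
0.000 0.000 0.123 0.000 0.000 0.000 | 0.123 m
```

drive_effector:
  deltas: {"moves":[[0.002, 0.003, 0.04, 0, 0, -0.018], [0.002, 0.003, 0.08, 0, 0, -0.018], [0.002, 0.003, 0.11, 0, 0, -0.018], [0.002, 0.003, 0.123, 0, 0, -0.018], [0.002, 0.003, 0.123, 0, 0, -0.018]]}

```text
clock: 3.15
tcp_pos: [0.569, 0.2355, 0.176]
orientation: [-1.344, -2.838, 0.005]
contact_force: [-0.3, -0.1, 0.3]
grip_width: 0.085
gripper_force: 0.0
```

drive_effector:
  deltas: {"moves":[[0, 0, 0, 0, 0, 0], [0, 0, 0, 0, 0, 0], [0, 0, 0, 0, 0, 0], [0, 0, 0, 0, 0, 0], [0, 0, 0, 0, 0, 0]]}
  aperture: 0.0
  force: 60

```text
clock: 3.65
tcp_pos: [0.5694, 0.2379, 0.1789]
orientation: [1.34, 2.84, 0.001]
contact_force: [-1.5, -0.9, 4.0]
grip_width: 0.016
gripper_force: 58.4
```

drive_effector:
  deltas: {"moves":[[0, 0, -0.01, 0, 0, 0], [0, 0, -0.03, 0, 0, 0], [0, 0, -0.05, 0, 0, 0], [0, 0, -0.05, 0, 0, 0]]}
  force: 80

```text
clock: 4.05
tcp_pos: [0.57, 0.2385, 0.2305]
orientation: [1.34, 2.839, 0.005]
contact_force: [0.9, -0.9, -4.2]
grip_width: 0.0158
gripper_force: 78.3
```

drive_effector:
  deltas: {"moves":[[0, 0, -0.04, 0, 0, 0], [0, 0, -0.08, 0, 0, 0], [0, 0, -0.11, 0, 0, 0], [0, 0, -0.11, 0, 0, 0]]}

```text
clock: 4.45
tcp_pos: [0.5702, 0.2389, 0.3417]
orientation: [1.339, 2.837, 0.008]
contact_force: [0.8, 0.1, -3.9]
grip_width: 0.0158
gripper_force: 79.2
```

Run:
```python
from h import *
import cv2
p,d=r.grab_frame("side");cv2.imwrite("pics/s1.png",p)
o=r.get_obs();print(o["joints"].round(2))
```

```text
[ 0.    0.43 -0.68  1.63  0.29  1.18 -0.05]
```

View pics/s1.png

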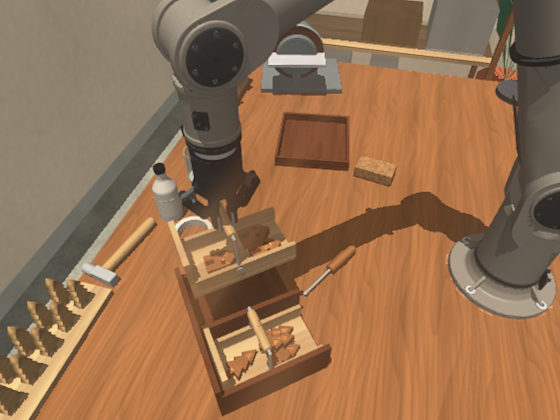

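The box hangs level at (235,250) in the side view with all three houses in it, and the rack and tree box haven't moved. Next I'll carry it to the free bench beside the tray.

Run:
```python
from h import *
z=.342
chain([((.56,.15,z),down(54)),((.53,.02,z),down(78)),((.51,-.08,z),down(94)),((.503,-.113,z),down(98.6)),((.503,-.113,.173),down(98.6))])
```

```text
-0.062 -0.063 -0.003 0.002 0.001 -0.254 | 0.089 m
-0.052 -0.123 0.000 0.000 0.000 -0.419 | 0.133 m
-0.001 -0.102 0.000 0.000 0.000 -0.279 | 0.102 m
0.009 -0.032 0.000 0.000 0.000 -0.080 | 0.034 m
0.000 0.000 0.169 0.000 0.000 0.000 | 0.169 m
```

drive_effector:
  deltas: {"moves":[[-0.004, -0.004, 0, 0, 0, -0.015], [-0.013, -0.013, 0, 0, 0, -0.05], [-0.027, -0.027, 0, 0, 0, -0.11], [-0.043, -0.044, 0, 0, 0, -0.18], [-0.062, -0.063, -0.003, 0, 0, -0.254]]}

```text
clock: 5.0
tcp_pos: [0.5583, 0.1485, 0.3377]
orientation: [-0.962, -2.986, 0.004]
contact_force: [0.5, -0.7, -3.7]
grip_width: 0.0155
gripper_force: 79.2
```

drive_effector:
  deltas: {"moves":[[-0.010, -0.025, 0, 0, 0, -0.08], [-0.021, -0.05, 0, 0, 0, -0.165], [-0.031, -0.075, 0, 0, 0, -0.25], [-0.042, -0.1, 0, 0, 0, -0.335], [-0.052, -0.123, 0, 0, 0, -0.419]]}

```text
clock: 5.5
tcp_pos: [0.528, 0.0175, 0.3382]
orientation: [-0.322, -3.121, 0.002]
contact_force: [0.6, -0.4, -4.2]
grip_width: 0.0157
gripper_force: 79.2
```

drive_effector:
  deltas: {"moves":[[0, -0.023, 0, 0, 0, -0.07], [0, -0.045, 0, 0, 0, -0.13], [0, -0.066, 0, 0, 0, -0.19], [0, -0.085, 0, 0, 0, -0.24], [-0.001, -0.102, 0, 0, 0, -0.279]]}

```text
clock: 6.0
tcp_pos: [0.5077, -0.082, 0.3383]
orientation: [0.113, -3.135, -0.001]
contact_force: [-0.7, 0.6, -3.9]
grip_width: 0.0157
gripper_force: 79.2
```

drive_effector:
  deltas: {"moves":[[0.003, -0.013, 0, 0, 0, -0.03], [0.006, -0.023, 0, 0, 0, -0.06], [0.009, -0.03, 0, 0, 0, -0.075], [0.009, -0.032, 0, 0, 0, -0.08], [0.009, -0.032, 0, 0, 0, -0.08]]}

```text
clock: 6.5
tcp_pos: [0.5019, -0.1133, 0.3394]
orientation: [0.234, -3.13, -0.001]
contact_force: [0.7, 0.5, -4.6]
grip_width: 0.0157
gripper_force: 79.2
```

Run:
```python
from h import *
import cv2
p,d=r.grab_frame("side");cv2.imwrite("pics/s2.png",p)
o=r.get_obs();print(o["joints"].round(2))
chain([((.503,-.113,.173),down(98.6))])
```

```text
[ 0.78  0.27 -0.8   1.85  0.21  1.11  1.62]
-0.001 -0.001 0.167 0.001 -0.002 0.000 | 0.167 m
```

View pics/s2.png

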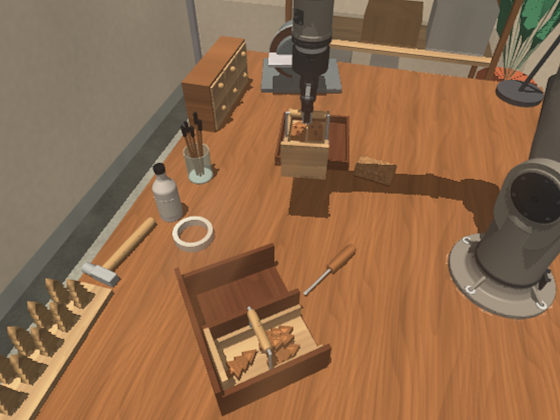

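The box hangs level at (305,145), in line with the tray and with its open end towards it. Now I'll lower it.

drive_effector:
  deltas: {"moves":[[0, 0, 0.03, 0, 0, 0], [0, 0, 0.06, 0, 0, 0], [0, 0, 0.09, 0, 0, 0], [0, 0, 0.12, 0, 0, 0], [0, 0, 0.14, 0, 0, 0]]}

```text
clock: 7.05
tcp_pos: [0.5019, -0.112, 0.1986]
orientation: [0.237, -3.13, -0.002]
contact_force: [-0.8, 0.4, -4.6]
grip_width: 0.0158
gripper_force: 79.2
```

drive_effector:
  deltas: {"moves":[[0, 0, 0.008, 0, 0, 0], [0, 0, 0.015, 0, 0, 0], [0, 0, 0.02, 0, 0, 0], [0, 0, 0.022, 0, 0, 0], [0, 0, 0.022, 0, 0, 0]]}

```text
clock: 7.55
tcp_pos: [0.5031, -0.1128, 0.1793]
orientation: [-0.235, 3.132, -0.001]
contact_force: [0.9, -0.2, -4.6]
grip_width: 0.0154
gripper_force: 79.2
```

drive_effector:
  deltas: {"moves":[[0, 0, 0.002, 0, 0, 0], [0, 0, 0.004, 0, 0, 0], [0, 0, 0.006, 0, 0, 0], [0, 0, 0.006, 0, 0, 0]]}

```text
clock: 7.95
tcp_pos: [0.5027, -0.1128, 0.1727]
orientation: [0.235, -3.132, -0.0]
contact_force: [-1.4, -0.5, -4.5]
grip_width: 0.0157
gripper_force: 79.2
```

drive_effector:
  deltas: {"moves":[[0, 0, 0.001, 0, 0, 0], [0, 0, 0.002, 0, 0, 0], [0, 0, 0.003, 0, 0, 0], [0, 0, 0.003, 0, 0, 0]]}

```text
clock: 8.35
tcp_pos: [0.503, -0.1128, 0.1709]
orientation: [-0.235, 3.133, -0.002]
contact_force: [-4.4, -0.0, 8.2]
grip_width: 0.0157
gripper_force: 80.7
```

drive_effector:
  deltas: {"moves":[[0, 0, 0, 0, 0, 0], [0, 0, 0, 0, 0, 0], [0, 0, 0, 0, 0, 0], [0, 0, 0, 0, 0, 0]]}
  aperture: 0.085
  force: 60

```text
clock: 8.75
tcp_pos: [0.503, -0.1127, 0.1699]
orientation: [-0.236, 3.132, 0.0]
contact_force: [0.5, -0.1, -0.2]
grip_width: 0.0731
gripper_force: 0.0
```

drive_effector:
  deltas: {"moves":[[0, 0, -0.03, 0, 0, 0], [0, 0, -0.07, 0, 0, 0], [0, 0, -0.11, 0, 0, 0], [0, 0, -0.15, 0, 0, 0], [0, 0, -0.15, 0, 0, 0]]}

```text
clock: 9.25
tcp_pos: [0.5055, -0.1124, 0.3253]
orientation: [-0.235, 3.124, -0.005]
contact_force: [0.2, -0.2, -0.5]
grip_width: 0.085
gripper_force: 0.0
```

Run:
```python
from h import *
import cv2
c=r.camera_info("wrist");p,d=r.grab_frame("wrist")
cv2.imwrite("pics/w2.png",p);np.savez("pics/w2c.npz",**{k:np.array(v) for k,v in c.items() if k in("camera_matrix","R","t")})
print(r.get_obs()["joints"].round(2))
```

```text
[ 0.78  0.29 -0.8   1.87  0.24  1.07  1.6 ]
```

View pics/w2.png

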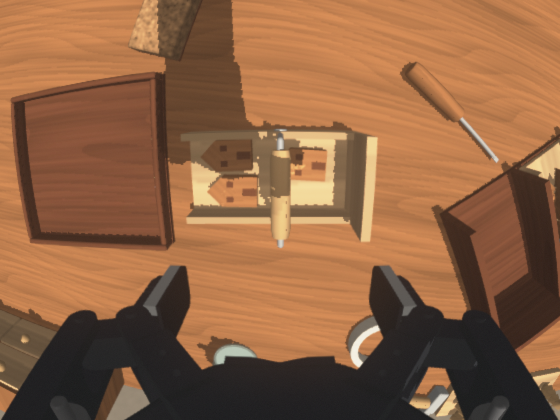

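The box stands in line with the tray with all three houses inside. The board top runs from about (369,138) to (366,240), the roller from (281,150) to (281,240). The tray's +y wall, outer top edge, runs from (163,74) to (172,246).

Run:
```python
from h import *
c=dict(np.load("pics/w2c.npz"))
def seg(a,b,z):
    A=wp(a,z,c);B=wp(b,z,c);e=B-A;print(A.round(4),B.round(4),((A+B)/2).round(4),np.linalg.norm(e).round(4),np.degrees(np.arctan2(e[1],e[0])))
seg((369,138),(366,240),.1);seg((281,150),(281,240),.115);seg((163,74),(172,246),.035);seg((190,137),(190,220),.045)
h=np.radians(98.6);u=np.array([np.cos(h),np.sin(h)]);g=np.array([.503,-.1128])+.085*u;print(g)
for a in(98.6,-81.4):chain([((*g,.325),down(a)),((*g,.13),down(a))])
```

```text
[ 0.4396 -0.0388  0.1   ] [ 0.5387 -0.0197  0.1   ] [ 0.4892 -0.0292  0.1   ] 0.1009 10.897274090825853
[ 0.4626 -0.1174  0.115 ] [ 0.5447 -0.1049  0.115 ] [ 0.5037 -0.1111  0.115 ] 0.083 8.642822312117211
[ 0.4013 -0.261   0.035 ] [ 0.6071 -0.2331  0.035 ] [ 0.5042 -0.2471  0.035 ] 0.2077 7.723057459750159
[ 0.4693 -0.217   0.045 ] [ 0.5651 -0.209   0.045 ] [ 0.5172 -0.213   0.045 ] 0.0961 4.806638628038544
[ 0.4902895  -0.02875571]
0.001 0.085 -0.003 -0.003 0.005 -0.000 | 0.085 m
0.000 0.000 0.195 0.000 0.000 0.000 | 0.195 m
0.001 0.085 -0.003 0.008 0.004 3.141 | 0.085 m
0.000 0.000 0.195 0.000 0.000 0.000 | 0.195 m
```

The box position agrees with my estimate. Before gripping, I'll test in free air that the arm can reach the 45° pouring pose.

Run:
```python
from h import *
chain([((.524,-.249,.285),down(98.6,-np.pi/4))])
```

```text
0.001 -0.138 0.038 -0.788 0.005 0.002 | 0.143 m
```

drive_effector:
  deltas: {"moves":[[0, -0.025, 0, -0.13, 0, 0], [0, -0.05, 0.005, -0.26, 0, 0], [0, -0.08, 0.01, -0.39, 0, 0], [0, -0.11, 0.02, -0.52, 0, 0], [0, -0.13, 0.03, -0.65, 0, 0]]}

```text
clock: 9.8
tcp_pos: [0.5219, -0.2442, 0.2882]
orientation: [0.215, -2.922, -0.992]
contact_force: [0.7, 0.2, -0.1]
grip_width: 0.0853
gripper_force: 0.0
```

Run:
```python
from h import *
print(r.get_obs()["joints"].round(2))
chain([((.524,-.249,.285),down(98.6,-np.pi/4))])
```

```text
[ 1.07  0.67 -0.81  1.58 -0.11  1.38  2.07]
-0.001 -0.006 -0.001 -0.131 0.002 -0.003 | 0.006 m
```

drive_effector:
  deltas: {"moves":[[0, -0.006, 0, -0.08, 0, 0], [0, -0.006, 0, -0.16, 0, 0], [0, -0.006, 0, -0.22, 0, 0], [0, -0.006, 0, -0.22, 0, 0]]}

```text
clock: 10.2
tcp_pos: [0.5223, -0.2466, 0.2838]
orientation: [0.206, -2.781, -1.298]
contact_force: [-0.5, -0.7, -0.5]
grip_width: 0.085
gripper_force: 0.0
```

Run:
```python
from h import *
print(r.get_obs()["joints"].round(2))
R=Ro.from_rotvec(r.get_obs()["orientation"]);print(np.degrees((down(98.6).inv()*R).as_rotvec()))
g=(.4903,-.0288)
chain([((.505,-.14,.32),down(98.6)),((*g,.30),down(98.6)),((*g,.129),down(98.6))])
```

```text
[ 1.11  0.78 -0.83  1.52 -0.21  1.49  2.1 ]
[-50.05272199   0.1291671    0.13525223]
0.001 0.097 0.060 0.874 -0.002 -0.002 | 0.114 m
-0.002 0.112 0.020 0.000 0.000 0.000 | 0.114 m
0.000 0.000 0.171 0.000 0.000 0.000 | 0.171 m
```

The pouring pose is reachable, up to 50°. Now I'll grip the back board.

drive_effector:
  deltas: {"moves":[[0, 0.016, 0.01, 0.145, 0, 0], [0, 0.032, 0.02, 0.29, 0, 0], [0, 0.048, 0.03, 0.435, 0, 0], [0, 0.064, 0.04, 0.58, 0, 0], [0, 0.08, 0.05, 0.73, 0, 0]]}

```text
clock: 10.7
tcp_pos: [0.5096, -0.1557, 0.3166]
orientation: [0.238, -3.119, -0.206]
contact_force: [0.5, 0.0, -1.5]
grip_width: 0.0848
gripper_force: 0.0
```

Run:
```python
from h import *
g=(.4903,-.0288)
chain([((*g,.30),down(98.6)),((*g,.129),down(98.6))])
```

```text
-0.000 0.125 0.033 0.132 0.003 0.002 | 0.129 m
0.000 0.000 0.171 0.000 0.000 0.000 | 0.171 m
```

drive_effector:
  deltas: {"moves":[[0, 0.04, 0.01, 0.07, 0, 0], [0, 0.08, 0.02, 0.13, 0.003, 0], [0, 0.11, 0.03, 0.132, 0.003, 0.002], [0, 0.125, 0.033, 0.132, 0.003, 0.002], [0, 0.125, 0.033, 0.132, 0.003, 0.002]]}

```text
clock: 11.2
tcp_pos: [0.4895, -0.0266, 0.3006]
orientation: [0.244, -3.13, -0.01]
contact_force: [-0.7, 0.8, -0.4]
grip_width: 0.085
gripper_force: 0.0
```

Run:
```python
from h import *
g=(.4903,-.0288)
chain([((*g,.20),down(98.6)),((*g,.129),down(98.6))])
```

```text
-0.001 -0.003 0.101 0.007 -0.002 0.006 | 0.101 m
0.000 0.000 0.071 0.000 0.000 0.000 | 0.071 m
```

drive_effector:
  deltas: {"moves":[[-0.001, -0.001, 0.045, 0.003, 0, 0.003], [-0.001, -0.002, 0.09, 0.005, 0, 0.005], [-0.001, -0.002, 0.125, 0.005, 0, 0.005], [-0.001, -0.002, 0.155, 0.005, 0, 0.005], [-0.001, -0.002, 0.168, 0.005, 0, 0.005]]}

```text
clock: 11.7
tcp_pos: [0.4897, -0.0319, 0.1297]
orientation: [0.224, -3.127, -0.004]
contact_force: [-3.7, 6.2, 14.7]
grip_width: 0.085
gripper_force: 1.8
```

drive_effector:
  deltas: {"moves":[[0, 0, 0.002, 0, 0, 0], [0, 0, 0.003, 0, 0, 0], [0, 0, 0.003, 0, 0, 0]]}

```text
clock: 12.0
tcp_pos: [0.4919, -0.0312, 0.1302]
orientation: [0.224, -3.133, -0.003]
contact_force: [-0.2, -1.3, 0.8]
grip_width: 0.0849
gripper_force: 0.0
```

Run:
```python
from h import *
g=(.4903,-.0288)
chain([((*g,.129),down(98.6))])
```

```text
0.001 0.003 0.001 0.002 -0.001 -0.007 | 0.003 m
```

drive_effector:
  deltas: {"moves":[[0, 0.002, 0, 0, 0, -0.004], [0, 0.002, 0, 0, 0, -0.004], [0, 0.002, 0, 0, 0, -0.004], [0, 0.002, 0, 0, 0, -0.004], [0, 0.002, 0, 0, 0, -0.004]]}
  aperture: 0
  force: 60

```text
clock: 12.5
tcp_pos: [0.4906, -0.0289, 0.129]
orientation: [0.231, -3.13, -0.004]
contact_force: [-0.2, 0.2, -0.7]
grip_width: 0.0118
gripper_force: 0.0
```

drive_effector:
  deltas: {"moves":[[0, 0.002, 0, 0, 0, 0], [0, 0, 0, 0, 0, 0], [0, 0, 0, 0, 0, 0]]}
  force: 120

```text
clock: 12.8
tcp_pos: [0.4907, -0.028, 0.1292]
orientation: [0.232, -3.13, -0.006]
contact_force: [-3.0, 2.8, 5.4]
grip_width: 0.0087
gripper_force: 118.0
```

Run:
```python
from h import *
import cv2
p,d=r.grab_frame("wrist");cv2.imwrite("pics/w3.png",p)
p,d=r.grab_frame("top");cv2.imwrite("pics/t3.png",p[120:300,200:520])
```

```text
(no output)
```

View pics/w3.png

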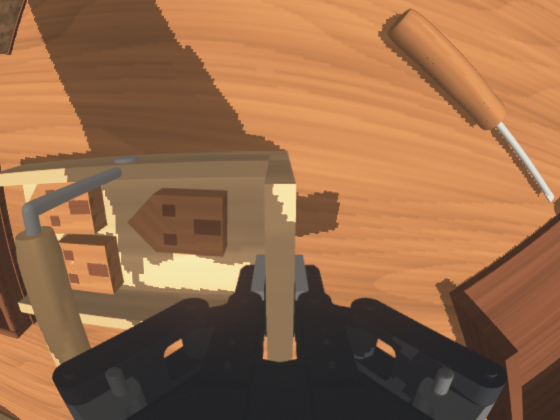

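The board is gripped at 118 N and all the houses are still inside. I'll compute the pour path, which turns the box about its mouth.

Add to h.py:
```python
A=98.6;h_=np.radians(8.6);U=np.array([-np.sin(h_),np.cos(h_),0]);X=np.array([np.cos(h_),np.sin(h_),0]);TC=np.array([.522,-.373,0])
def pour(ty,z,t,tx=.018):  # mouth at tray (tx,ty), height z, tilt t deg
    t=np.radians(t);m=TC+tx*X+ty*U+[0,0,z]
    bx=np.cos(t)*U+np.sin(t)*np.array([0,0,1]);bz=-np.sin(t)*U+np.cos(t)*np.array([0,0,1])
    return m+.195*bx+.121*bz,down(A,-t)
```

Run:
```python
from h import *
chain([pour(.15,.062,0),pour(.07,.062,0),pour(.07,.062,7),pour(.07,.058,14),pour(.07,.054,20),pour(.07,.052,25),pour(.07,.05,30),pour(.07,.048,35),pour(.07,.046,40),pour(.07,.046,46)])
```

```text
0.003 -0.001 -0.054 0.004 -0.003 -0.002 | 0.054 m
-0.000 -0.080 0.000 0.000 0.000 0.000 | 0.080 m
-0.000 -0.016 -0.023 -0.122 0.000 -0.000 | 0.028 m
-0.000 -0.017 -0.019 -0.122 0.000 -0.000 | 0.025 m
0.000 -0.015 -0.016 -0.105 0.000 0.000 | 0.022 m
-0.000 -0.012 -0.015 -0.087 -0.000 0.000 | 0.019 m
0.000 -0.012 -0.015 -0.087 0.000 -0.000 | 0.019 m
0.000 -0.012 -0.015 -0.087 0.000 0.000 | 0.019 m
-0.000 -0.012 -0.015 -0.087 0.000 -0.000 | 0.019 m
-0.000 -0.014 -0.020 -0.105 -0.000 0.000 | 0.024 m
```

drive_effector:
  deltas: {"moves":[[0, 0, -0.006, 0, 0, 0], [0, 0, -0.018, 0, 0, 0], [0, 0, -0.034, 0, 0, 0], [0, 0, -0.05, 0, 0, 0], [0, 0, -0.055, 0, 0, 0]]}

```text
clock: 13.4
tcp_pos: [0.4913, -0.0292, 0.1856]
orientation: [0.23, -3.132, -0.004]
contact_force: [0.1, 0.3, -3.9]
grip_width: 0.0088
gripper_force: 117.3
```

drive_effector:
  deltas: {"moves":[[0, -0.012, 0, 0, 0, 0], [0, -0.03, 0, 0, 0, 0], [0, -0.052, 0, 0, 0, 0], [0, -0.072, 0, 0, 0, 0], [0, -0.08, 0, 0, 0, 0]]}

```text
clock: 13.9
tcp_pos: [0.5019, -0.1116, 0.1826]
orientation: [0.225, -3.128, -0.003]
contact_force: [0.3, 0.3, -5.4]
grip_width: 0.0086
gripper_force: 117.3
```

Run:
```python
from h import *
import cv2
p,d=r.grab_frame("side");p=p[60:260,180:440];cv2.imwrite("pics/s4.png",cv2.resize(p,None,fx=2.8,fy=2.8))
chain([pour(.07,.062,0)])
```

```text
0.001 0.004 -0.000 0.002 -0.005 -0.007 | 0.004 m
```

View pics/s4.png

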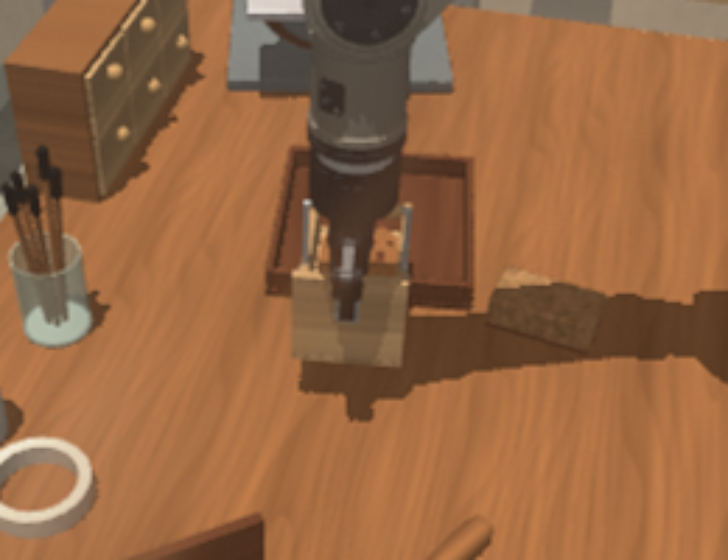

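Tilt. Per call rows.

The box is held level with its mouth over the tray, between the tray's walls. I'll tip it slowly.

drive_effector:
  deltas: {"moves":[[0, -0.003, -0.005, -0.024, 0, 0], [0, -0.006, -0.009, -0.049, 0, 0], [0, -0.009, -0.014, -0.073, 0, 0], [0, -0.012, -0.018, -0.098, 0, 0], [0, -0.016, -0.023, -0.122, 0, 0]]}

```text
clock: 14.45
tcp_pos: [0.5045, -0.1232, 0.2063]
orientation: [0.232, -3.113, -0.197]
contact_force: [-0.3, 0.0, -4.2]
grip_width: 0.0086
gripper_force: 117.4
```

drive_effector:
  deltas: {"moves":[[0, -0.003, -0.004, -0.024, 0, 0], [0, -0.007, -0.008, -0.049, 0, 0], [0, -0.01, -0.011, -0.073, 0, 0], [0, -0.014, -0.015, -0.098, 0, 0], [0, -0.017, -0.019, -0.122, 0, 0]]}

```text
clock: 14.95
tcp_pos: [0.5078, -0.1434, 0.2234]
orientation: [0.227, -3.088, -0.386]
contact_force: [-0.2, -0.2, -5.3]
grip_width: 0.0089
gripper_force: 117.4
```

drive_effector:
  deltas: {"moves":[[0, -0.003, -0.003, -0.02, 0, 0], [0, -0.006, -0.006, -0.042, 0, 0], [0, -0.009, -0.01, -0.063, 0, 0], [0, -0.012, -0.013, -0.084, 0, 0], [0, -0.015, -0.016, -0.105, 0, 0]]}

```text
clock: 15.45
tcp_pos: [0.5106, -0.1617, 0.2354]
orientation: [0.225, -3.056, -0.546]
contact_force: [-0.2, 0.8, -4.6]
grip_width: 0.0085
gripper_force: 117.4
```

drive_effector:
  deltas: {"moves":[[0, -0.002, -0.003, -0.017, 0, 0], [0, -0.005, -0.006, -0.035, 0, 0], [0, -0.007, -0.009, -0.052, 0, 0], [0, -0.010, -0.012, -0.07, 0, 0], [0, -0.012, -0.015, -0.087, 0, 0]]}

```text
clock: 15.95
tcp_pos: [0.5131, -0.178, 0.2452]
orientation: [0.222, -3.024, -0.676]
contact_force: [0.5, 0.7, -4.3]
grip_width: 0.0085
gripper_force: 117.4
```

drive_effector:
  deltas: {"moves":[[0, -0.002, -0.003, -0.017, 0, 0], [0, -0.005, -0.006, -0.035, 0, 0], [0, -0.007, -0.009, -0.052, 0, 0], [0, -0.010, -0.012, -0.07, 0, 0], [0, -0.012, -0.015, -0.087, 0, 0]]}

```text
clock: 16.45
tcp_pos: [0.5156, -0.1951, 0.2537]
orientation: [0.219, -2.986, -0.806]
contact_force: [-0.7, -0.7, -5.1]
grip_width: 0.0086
gripper_force: 117.5
```

Run:
```python
from h import *
p=pour(.07,.05,30);chain([p,pour(.07,.048,35),pour(.07,.046,40),pour(.07,.046,46)])
```

```text
0.002 0.001 0.002 0.004 -0.001 -0.004 | 0.003 m
0.000 -0.012 -0.015 -0.087 0.000 0.000 | 0.019 m
-0.000 -0.012 -0.015 -0.087 0.000 -0.000 | 0.019 m
-0.000 -0.014 -0.020 -0.105 -0.000 0.000 | 0.024 m
```

drive_effector:
  deltas: {"moves":[[0, -0.002, -0.003, -0.017, 0, 0], [0, -0.005, -0.006, -0.035, 0, 0], [0, -0.007, -0.009, -0.052, 0, 0], [0, -0.010, -0.012, -0.07, 0, 0], [0, -0.012, -0.015, -0.087, 0, 0]]}

```text
clock: 16.95
tcp_pos: [0.5183, -0.2128, 0.2607]
orientation: [0.215, -2.942, -0.933]
contact_force: [0.4, -0.8, -3.9]
grip_width: 0.0086
gripper_force: 117.5
```

drive_effector:
  deltas: {"moves":[[0, -0.002, -0.003, -0.017, 0, 0], [0, -0.005, -0.006, -0.035, 0, 0], [0, -0.007, -0.009, -0.052, 0, 0], [0, -0.010, -0.012, -0.07, 0, 0], [0, -0.012, -0.015, -0.087, 0, 0]]}

```text
clock: 17.45
tcp_pos: [0.521, -0.2311, 0.2659]
orientation: [0.212, -2.893, -1.058]
contact_force: [0.2, 0.7, -3.5]
grip_width: 0.0086
gripper_force: 117.5
```

drive_effector:
  deltas: {"moves":[[0, -0.003, -0.004, -0.02, 0, 0], [0, -0.006, -0.008, -0.042, 0, 0], [0, -0.009, -0.012, -0.063, 0, 0], [0, -0.012, -0.016, -0.084, 0, 0], [0, -0.014, -0.02, -0.105, 0, 0]]}

```text
clock: 17.95
tcp_pos: [0.5245, -0.2545, 0.2722]
orientation: [0.206, -2.828, -1.206]
contact_force: [-0.6, 0.1, -2.9]
grip_width: 0.0089
gripper_force: 117.6
```

drive_effector:
  deltas: {"moves":[[0, 0, 0, 0, 0, 0], [0, 0, 0, 0, 0, 0], [0, 0, 0, 0, 0, 0], [0, 0, 0, 0, 0, 0], [0, 0, 0, 0, 0, 0]]}

```text
clock: 18.45
tcp_pos: [0.5244, -0.2536, 0.2724]
orientation: [0.208, -2.828, -1.203]
contact_force: [0.7, 0.0, -3.0]
grip_width: 0.0085
gripper_force: 117.6
```

Run:
```python
from h import *
import cv2
R=Ro.from_rotvec(r.get_obs()["orientation"]);print(np.degrees((down(98.6).inv()*R).as_rotvec()))
p,d=r.grab_frame("top");p=p[150:290,330:500]
w,d=r.grab_frame("wrist")
cv2.imwrite("pics/t5.png",np.hstack([cv2.resize(p,(400,329)),cv2.resize(w,(400,329))]))
```

```text
[-46.11007657   0.11759817   0.18597783]
```

View pics/t5.png

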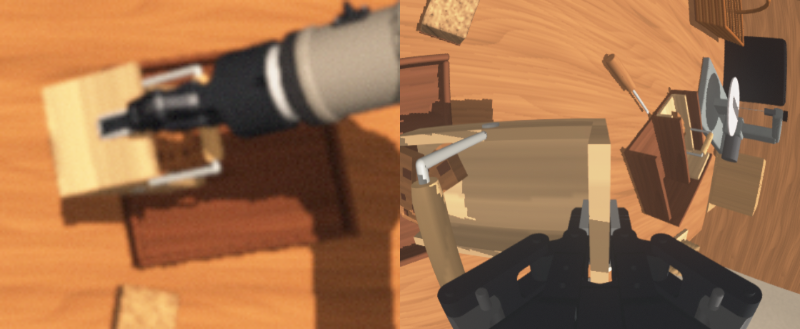

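At 46°, the houses have slid to the mouth and one still shows near it (about (440,185) in the right half). I'll raise the box at the same tilt so that any leaning house drops, then look again.

drive_effector:
  deltas: {"moves":[[0, 0.004, -0.004, 0, 0, 0], [0, 0.01, -0.01, 0, 0, 0], [0, 0.018, -0.017, 0, 0, 0], [0, 0.027, -0.026, 0, 0, 0], [0, 0.036, -0.035, 0, 0, 0]]}

```text
clock: 19.05
tcp_pos: [0.5248, -0.2541, 0.3241]
orientation: [0.208, -2.829, -1.203]
contact_force: [-0.2, -0.9, -4.8]
grip_width: 0.0089
gripper_force: 117.6
```

drive_effector:
  deltas: {"moves":[[0, 0, 0, 0, 0, 0], [0, 0, 0, 0, 0, 0], [0, 0, 0, 0, 0, 0], [0, 0, 0, 0, 0, 0], [0, 0, 0, 0, 0, 0]]}

```text
clock: 19.55
tcp_pos: [0.5245, -0.2542, 0.322]
orientation: [0.206, -2.828, -1.204]
contact_force: [0.5, 0.2, -3.9]
grip_width: 0.0087
gripper_force: 117.8
```

Run:
```python
from h import *
import cv2
s,d=r.grab_frame("side");s=s[80:220,220:390]
p,d=r.grab_frame("top");p=p[150:290,330:500]
w,d=r.grab_frame("wrist");w=w[60:340,0:280]
cv2.imwrite("pics/t6.png",np.hstack([cv2.resize(x,(266,266),interpolation=cv2.INTER_CUBIC) for x in (s,p,w)]))
```

```text
(no output)
```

View pics/t6.png

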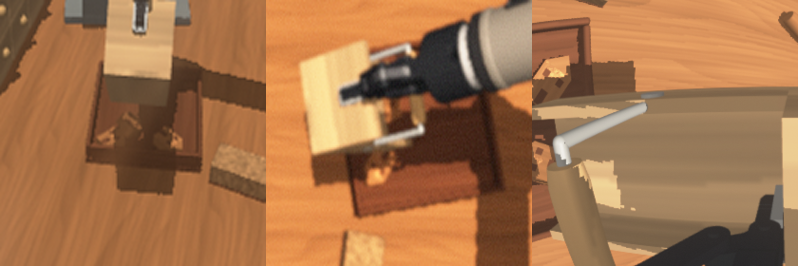

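The tray now shows houses on its floor, around (125–165,130–140) in the side part, and the box looks empty in the wrist part. I've now viewed 12 pictures, over the limit of 10, so from here on I'll check by numbers only.

Run:
```python
from h import *
chain([pour(.08,.1,31),pour(.09,.1,16),pour(.10,.1,0),pour(.152,.07,0),pour(.152,.008,0)])
```

```text
0.002 0.034 0.061 0.264 -0.001 -0.004 | 0.070 m
0.000 0.033 0.060 0.262 0.000 -0.000 | 0.068 m
-0.000 0.035 0.061 0.279 0.000 0.000 | 0.071 m
-0.000 0.052 0.030 0.000 0.000 0.000 | 0.060 m
0.000 0.000 0.062 0.000 0.000 0.000 | 0.062 m
```

drive_effector:
  deltas: {"moves":[[0, 0.006, 0.01, 0.05, 0, 0], [0, 0.014, 0.025, 0.105, 0, 0], [0, 0.02, 0.037, 0.16, 0, 0], [0.001, 0.027, 0.049, 0.21, 0, -0.002], [0.002, 0.034, 0.061, 0.264, 0, -0.004]]}

```text
clock: 20.2
tcp_pos: [0.5125, -0.187, 0.3046]
orientation: [0.225, -2.981, -0.824]
contact_force: [-0.9, 0.2, -4.3]
grip_width: 0.0087
gripper_force: 117.6
```

drive_effector:
  deltas: {"moves":[[0, 0.007, 0.012, 0.05, 0, 0], [0, 0.013, 0.024, 0.105, 0, 0], [0, 0.02, 0.036, 0.155, 0, 0], [0, 0.026, 0.048, 0.21, 0, 0], [0, 0.033, 0.06, 0.262, 0, 0]]}

```text
clock: 20.7
tcp_pos: [0.5035, -0.1282, 0.2701]
orientation: [0.232, -3.081, -0.431]
contact_force: [-0.2, 0.4, -3.9]
grip_width: 0.0087
gripper_force: 117.5
```

drive_effector:
  deltas: {"moves":[[0, 0.007, 0.012, 0.055, 0, 0], [0, 0.014, 0.024, 0.11, 0, 0], [0, 0.021, 0.037, 0.165, 0, 0], [0, 0.028, 0.049, 0.22, 0, 0], [0, 0.035, 0.061, 0.279, 0, 0]]}

```text
clock: 21.2
tcp_pos: [0.4958, -0.0784, 0.221]
orientation: [0.236, -3.132, 0.002]
contact_force: [0.3, 0.1, -4.6]
grip_width: 0.0084
gripper_force: 117.4
```

drive_effector:
  deltas: {"moves":[[0, 0.01, 0.003, 0, 0, 0], [0, 0.025, 0.01, 0, 0, 0], [0, 0.038, 0.02, 0, 0, 0], [0, 0.048, 0.027, 0, 0, 0], [0, 0.052, 0.03, 0, 0, 0]]}

```text
clock: 21.7
tcp_pos: [0.488, -0.0266, 0.1909]
orientation: [0.237, -3.131, -0.003]
contact_force: [0.5, -0.1, -3.3]
grip_width: 0.0086
gripper_force: 117.7
```

Run:
```python
from h import *
chain([pour(.152,.008,0)])
# expected footprint check: box sag via wrist force
o=r.get_obs();print(o["contact_force"],o["moment"])
```

```text
0.000 -0.001 0.062 0.002 -0.002 0.001 | 0.062 m
[ 0.49080895 -0.10476352 -3.34799091] [ 0.23007498  0.06414704 -0.03145619]
```

drive_effector:
  deltas: {"moves":[[0, 0, 0.012, 0, 0, 0], [0, 0, 0.028, 0, 0, 0], [0, 0, 0.043, 0, 0, 0], [0, 0, 0.053, 0, 0, 0], [0, 0, 0.057, 0, 0, 0]]}

```text
clock: 22.2
tcp_pos: [0.4876, -0.0281, 0.1326]
orientation: [0.236, -3.13, -0.001]
contact_force: [-1.0, 0.2, -3.3]
grip_width: 0.0087
gripper_force: 117.7
```

drive_effector:
  deltas: {"moves":[[0, 0, 0.002, 0, 0, 0], [0, 0, 0.003, 0, 0, 0], [0, 0, 0.004, 0, 0, 0], [0, 0, 0.004, 0, 0, 0], [0, 0, 0.004, 0, 0, 0]]}

```text
clock: 22.7
tcp_pos: [0.4885, -0.0279, 0.1306]
orientation: [0.236, -3.133, 0.0]
contact_force: [-0.0, 0.3, -2.8]
grip_width: 0.0085
gripper_force: 117.7
```

drive_effector:
  deltas: {"moves":[[0, 0, 0.001, 0, 0, 0], [0, 0, 0.002, 0, 0, 0], [0, 0, 0.002, 0, 0, 0]]}

```text
clock: 23.0
tcp_pos: [0.4888, -0.0278, 0.1292]
orientation: [-0.236, 3.133, -0.002]
contact_force: [-3.0, -0.6, 7.8]
grip_width: 0.0086
gripper_force: 119.3
```

drive_effector:
  deltas: {"moves":[[0, 0, 0.001, 0, 0, 0], [0, 0, 0.001, 0, 0, 0], [0, 0, 0.001, 0, 0, 0]]}

```text
clock: 23.3
tcp_pos: [0.4888, -0.0277, 0.1292]
orientation: [-0.236, 3.133, -0.003]
contact_force: [-7.2, -0.7, 22.3]
grip_width: 0.0088
gripper_force: 121.5
```

drive_effector:
  deltas: {"moves":[[0, 0, -0.001, 0, 0, 0], [0, 0, -0.002, 0, 0, 0], [0, 0, -0.002, 0, 0, 0]]}

```text
clock: 23.6
tcp_pos: [0.4885, -0.0278, 0.1293]
orientation: [0.236, -3.133, 0.0]
contact_force: [1.2, 0.0, -0.5]
grip_width: 0.009
gripper_force: 118.1
```

drive_effector:
  deltas: {"moves":[[0, 0, 0, 0, 0, 0], [0, 0, 0, 0, 0, 0], [0, 0, 0, 0, 0, 0], [0, 0, 0, 0, 0, 0]]}
  aperture: 0.06
  force: 60

```text
clock: 24.0
tcp_pos: [0.4884, -0.0279, 0.1293]
orientation: [0.236, -3.132, 0.0]
contact_force: [0.1, 0.2, 0.4]
grip_width: 0.06
gripper_force: 0.0
```

drive_effector:
  deltas: {"moves":[[0, 0, -0.02, 0, 0, 0], [0, 0, -0.06, 0, 0, 0], [0, 0, -0.1, 0, 0, 0], [0, 0, -0.15, 0, 0, 0], [0, 0, -0.19, 0, 0, 0]]}

```text
clock: 24.5
tcp_pos: [0.4886, -0.0275, 0.3218]
orientation: [-0.237, 3.132, -0.0]
contact_force: [0.9, -0.8, -0.2]
grip_width: 0.0596
gripper_force: 0.0
```

drive_effector:
  deltas: {"moves":[[0, 0.045, 0, 0, 0, 0], [0, 0.09, 0, 0, 0, 0], [0, 0.14, 0, 0, 0, 0], [0, 0.19, 0, 0, 0, 0], [0, 0.22, 0, 0, 0, 0]]}

```text
clock: 25.0
tcp_pos: [0.4541, 0.1935, 0.3198]
orientation: [-0.242, 3.132, 0.002]
contact_force: [1.1, 0.4, -0.4]
grip_width: 0.0604
gripper_force: 0.0
```

drive_effector:
  deltas: {"moves":[[0, 0.04, 0, 0, 0, 0], [0, 0.08, 0, 0, 0, 0], [0, 0.1, 0, 0, 0, 0], [0, 0.1, 0, 0, 0, 0], [0, 0.1, 0, 0, 0, 0]]}

```text
clock: 25.5
tcp_pos: [0.4403, 0.2884, 0.319]
orientation: [0.238, -3.132, 0.001]
contact_force: [-0.1, 0.0, 0.1]
grip_width: 0.0603
gripper_force: 0.0
```

Run:
```python
from h import *
import cv2
# numeric check with depth: world points of side + top views in the tray and box frames
for n in("top","side"):
    p,d=r.grab_frame(n);c=r.camera_info(n);K=np.array(c["camera_matrix"])
    v,u=np.mgrid[:420,:560];C=np.stack([(u-K[0,2])/K[0,0]*d,(v-K[1,2])/K[1,1]*d,d],-1)
    W=(C-np.array(c["t"]))@np.array(c["R"]);L=W-TC;x=L@X;y=L@U;z=W[...,2];ok=d>0
    tr=ok&(abs(x)<.100)&(abs(y)<.110)
    hs=tr&(z>.017)&(z<.06);nb,_,st,ce=cv2.connectedComponentsWithStats(hs.astype(np.uint8))
    print(n,"tray floor px",tr.sum(),"blobs",[(s[4],np.median(x[_==i]).round(3),np.median(y[_==i]).round(3),z[_==i].max().round(3)) for i,s in enumerate(st) if i and s[4]>15])
    # area of houses in m2: floor px share
    print("share*area cm2",hs.sum()/tr.sum()*.2*.22*1e4)
    bx=ok&(abs(x-.018)<.042)&(y>.155)&(y<.33)&(z<.06);print("box interior z pct",np.percentile(z[bx],[5,50,80,95]).round(3))
    bt=ok&(y>.15)&(y<.40)&(abs(x-.018)<.09)&(z>.085)&(z<.12);bb=bt&(y>.315)
    print("board",x[bb].mean().round(3),y[bb].mean().round(3),np.percentile(z[bb],[50,95]).round(3),"roller",z[ok&(abs(x-.018)<.03)&(abs(y-.26)<.01)].max().round(3) )
```

```text
top tray floor px 6286 blobs [(np.int32(579), np.float64(0.048), np.float64(0.066), np.float64(0.057)), (np.int32(18), np.float64(-0.009), np.float64(0.109), np.float64(0.036)), (np.int32(304), np.float64(-0.044), np.float64(0.068), np.float64(0.034)), (np.int32(44), np.float64(-0.098), np.float64(0.091), np.float64(0.039))]
share*area cm2 70
[... 219 characters left out ...]
ea cm2 108.0Traceback (most recent call last):
  File "<stdin>", line 13, in <module>
    return _quantile_unchecked(
        a, q, axis, out, overwrite_input, method, keepdims, weights)
    return _ureduce(a,
                    func=_quantile_ureduce_func,
    ...<5 lines>...
                    overwrite_input=overwrite_input,
                    method=method)
    r = func(a, **kwargs)
    result = _quantile(arr,
                       quantiles=q,
    ...<2 lines>...
                       out=out,
                       weights=wgt)
    slices_having_nans = np.isnan(arr[-1, ...])
                                  ~~~^^^^^^^^^
IndexError: index -1 is out of bounds for axis 0 with size 0
```

Run:
```python
from h import *
import cv2
p,d=r.grab_frame("top");c=r.camera_info("top");K=np.array(c["camera_matrix"])
v,u=np.mgrid[:420,:560];C=np.stack([(u-K[0,2])/K[0,0]*d,(v-K[1,2])/K[1,1]*d,d],-1)
W=(C-np.array(c["t"]))@np.array(c["R"]);L=W-TC;x=L@X;y=L@U;z=W[...,2]
# height map of tray's +y half, mm, 10 mm cells (rows y from .13 down, columns x)
print("x mm   "+" ".join("%4d"%a for a in range(-110,115,10)))
for yy in np.arange(.14,-.001,-.01):
    print("%5d: "%(yy*1e3)+" ".join("%4.0f"%(1e3*np.median(z[m])) if (m:=(abs(x-a/1e3)<.005)&(abs(y-yy)<.005)).any() else "  --" for a in range(-110,115,10)))
# did the tray / others move: picture change against start
q=cv2.imread("pics/top0.png");df=cv2.absdiff(p,q).max(2)
d0=np.load("pics/top0.npy");print("depth changed px: tray far wall region",(abs(d-d0)>.008)[165:265,440:485].sum(),"near wall",(abs(d-d0)>.008)[170:262,370:385].sum())
```

```text
x mm   -110 -100  -90  -80  -70  -60  -50  -40  -30  -20  -10    0   10   20   30   40   50   60   70   80   90  100  110
  140:    0   -0   -1    0    1    1   -0    1   -1    1   -0   -1   -1   -2    1   -0    0    1    1   -0   -1   -1   -0
  130:    1    1    1    1    1    1    3   -0   -0    1   -0   -0    1    1    0    1   -1   -0    0    1    1    1    0
  120:    1    2    3    1    1    1    1    1    2   -0    1   -1    2    1    1    3    1    3    3   -0    1    1   -1
  109:    1   33   35   34   32   33   32   33   32   33   35   30   33   32   31   33   31   32   32   31   33   30   31
   99:    1   34    9    9    8    9    8    8   10    7    8    9    9   10    7    8    9   11   24   24    9    7   33
   89:    0   34    8    8   10   25   22   13    8    9    8    8    7    9    9    8   11   25   26   26   13    8   31
   79:    0   35   10    8   11   27   27   26   12    7    8   10    9    8   10   10   27   27   26   26   27    8   33
   69:    0   33    8   10   11   25   25   27   26   23   10    8    9    8   38   39   29   27   27   26   25    9   32
  
[... 207 characters left out ...]
  50   42   10    9    9    8   33
   39:    0   33    8    8    8    7    8   25    9    8    9    8   10   29   38   45   39    9    8   10    8    9   33
   29:    0   34    9    8    8    8    8    8    9   10   10    8    9   26   35   40   31    8    9    9    9    8   33
   19:    1   33    9    9    8    9    8    9    9    8    8    8    8   25   34   37    8    8    8    8    8    9   32
    9:   -1   35    8   10    9    9    9    8    8    8    8   10    8   10    8    9    8    9    9    9    7    8   32
    0:    0   33   10    7    8    8    8    8    9    9    9    8    8    9    9    9    8    8    7    7   10    8   33
depth changed px: tray far wall region 165 near wall 84
```

Run:
```python
from h import *
c=r.camera_info("top");K=np.array(c["camera_matrix"])
p,d=r.grab_frame("top")
for D in(np.load("pics/top0.npy"),d):
    v,u=np.mgrid[:420,:560];C=np.stack([(u-K[0,2])/K[0,0]*D,(v-K[1,2])/K[1,1]*D,D],-1)
    W=(C-np.array(c["t"]))@np.array(c["R"]);L=W-TC;x=L@X;y=L@U;z=W[...,2]
    w=(z>.027)&(z<.042);f=lambda m:(m.sum(),x[m].mean().round(4),y[m].mean().round(4))
    print(f(w&(abs(x)<.08)&(abs(y-.115)<.02)),f(w&(abs(x)<.08)&(abs(y+.115)<.02)),f(w&(abs(y)<.09)&(abs(x+.106)<.02)),f(w&(abs(y)<.09)&(abs(x-.106)<.02)))
```

```text
(np.int64(235), np.float64(-0.0009), np.float64(0.1121)) (np.int64(248), np.float64(-0.0008), np.float64(-0.1193)) (np.int64(231), np.float64(-0.1019), np.float64(0.0003)) (np.int64(235), np.float64(0.1093), np.float64(-0.0003))
(np.int64(237), np.float64(0.0009), np.float64(0.1117)) (np.int64(258), np.float64(-0.0017), np.float64(-0.1192)) (np.int64(229), np.float64(-0.1019), np.float64(0.0001)) (np.int64(240), np.float64(0.1088), np.float64(0.0012))
```

The tray hasn't moved, the three houses are in it, and the box stands empty and level beside it.

```bash
python3 -c "
from bench import r
print(r.hand_in())"
```

```text
the job is handed in; nothing more can be done
None
```

I handed the job in at about 26 s (limit 69 s): by depth measurement all three houses are in the tray (one leaning on another), the empty box stands level on the bench beside it and the tray has not moved, but I viewed 12 pictures, over the limit of 10.

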